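# Reset the control unit with a marker turned in the fingers

### The job

The control unit has tripped and its reset key sits at the bottom of a narrow well under the overhanging head. Take the marker from its stand from straight above and lift it level, then push its tail down on the stand's upright steel edge so that it turns in the fingers and its cap end hangs down, and with the hand leaning back towards the robot (20 to 50 degrees from vertical) and the marker about upright, push the key fully down with the cap end. Then stand the marker cap end down in the tall empty beaker that stands alone between the stand and the unit and let go, never laying it on the worktop, keeping the fingers off the key, and leaving the beaker upright and the three jars where they are.

Things in the scene. Friction and masses are not known exactly. Their poses are not given: they have to be found in the camera images.
- marker: black felt marker, 122 mm long, 12 mm barrel, 14 mm high over its clip, lying level on the stand's two cradles. Origin: mid-length, on its underside, 6 mm below the barrel's axis; +y points along it to the cap end (at first towards the robot), z up. Ends at y = +61 mm (cap) and -61 mm (tail); flat underside from y = -57 to +43 mm. Free for fingers from y = -38 to +35 mm
- cap_end (a point): the middle of the marker's cap end face. The marker weighs 15 g; gripped softly (about 5 N) it pivots in the fingers under about 2 N at its tail, gripped firmly (about 40 N) it stays put. As it is turned by 50 to 60 degrees or so against the edge, about 40 mm from the fingers, it also creeps about 3 mm up between them, so it ends 4 to 10 degrees short of the angle that the hand's path gives
- stand: fixed stand: aluminium base plate 215 x 90 x 8 mm, two grey cradles carrying the marker's underside 38 mm above the worktop (cheeks to 43 mm), and at the back an upright flat steel strip 62 mm wide, 6 mm thick, top at 140 mm. Origin: on the worktop under the lying marker's middle; +x points along the marker from cap to tail and on to the strip; z up. Yaw within 0.25 rad of facing the robot
- edge (a point): middle of the strip's upper front edge (the edge nearest the marker), 115 mm along the stand's x and 140 mm up; the edge runs along the stand's y
- unit: fixed grey control unit, yaw within 0.2 rad of facing the robot. Origin: on the worktop under the well's axis; +x points to its back, z up. Foot: x -35 to +35 mm, 110 mm wide, 56 mm high, with the vertical well at x = 0. Column: x 35 to 100 mm, 110 mm wide, 200 mm high. Overhanging white head: x +2 to +100 mm, 124 mm wide, from 200 to 260 mm up
- well (a point): centre of the mouth of the well, 56 mm above the worktop. The well is round, 28 mm wide with a 3 mm chamfer, vertical, 36 mm deep to the key; come in from the front, under the head, then go down
- key (a joint): reset key at the bottom of the well, a black sprung round plunger 25 mm wide: 0 = up (its top is 20 mm above the worktop), 0.006 = fully down (m). It takes about 2 N to start and 5.5 N to push fully down, and springs back up
- key_top (a point): centre of the key's top face
- beaker: empty glass beaker without tools in it, 99 mm tall, 73 mm across, wall about 2 mm, floor 3 mm thick, 150 g, loose, standing. Origin: centre of its underside, z up. A marker stood in it leans against the rim
- jar_grp_1: bystander: white sample jar with red lid, 43 mm across, 66 mm tall, origin at the centre of its underside; leave alone
- jar_grp_2: bystander: the like jar next to it; leave alone
- jar_grp_3: bystander: the third such jar; leave alone. (A small fixed beaker, 51 mm tall, stands near x = 0.46, y = -0.10 m.)
There are look-alikes about, which are no part of the job. Leave any orange look-alike of the marker alone.

How it is judged:
By the outcome, as a careful person would: the job done as asked, in the order asked, and still so for the second after the job is handed in, with the robot touching nothing.
It also fails if it takes over 72 s, if anything falls off the work surface, if the arm or the gripper's body presses on something with over 40 N, if the wrist force passes 120 N, or if a joint passes its speed limit or range.

### The arm

A 6-joint arm with a two-finger parallel gripper is mounted at the origin on a cart in front of the work surface, level with it; the furniture and walls round the work are solid. World frame = base frame: x ahead of the robot, y to its left, z up, the work surface at z = 0. Lengths are in m, angles in rad, forces in N, time in s.
With the tool pointing down it reaches from about 0.275 to 0.825 m from the base axis. Payload 5.2 kg.
Tool frame: the origin (TCP) lies between the finger pads; the fingertips stand 8 mm ahead of it and the grasp point (between the pads) lies 11 mm behind it; z points along the fingers, y is the line along which they close (so a half turn about z gives the same grasp; the last joint's range is limited). The gripper opens to 93 mm and grips with 3 to 60 N. Pads are 15 mm wide; open, the fingers measure 128 mm over their backs; the gripper's body (75 mm by 188 mm) begins 65 mm behind the grasp point.
Start: joints at [-0.203, 0.259, 1.535, -0, 1.348, -0.203], TCP at [0.55, 0, 0.227] pointing down, gripper open.
Joint ranges: [-3.14, 3.14], [-0.91, 2.08], [0.19, 2.58], [-1.22, 4.36], [0.22, 2.71], [-3.12, 3.12]. Speed limits (rad/s): [2.57, 2.57, 3.14, 3.14, 3.14, 3.14].

### API

Orientations are given as a rotation vector (axis times angle).
In Python, from station import movep, move_l, goto_joints, command_gripper, pause, inverse_kinematics, state, camera, camera_params, PlanningError, job_done, spot_in, place_of gives the robot as it stands. The module is installed in compiled form; this text tells all that it offers. Calls block until the motion is done:
- movep(position, orientation): joint-space move of the TCP to a pose.
- move_l(position, attitude=None, vel=0.15): straight line of the TCP; attitude=None keeps the orientation; vel is the mean speed in m/s.
- goto_joints(angles): joint-space move.
- command_gripper(opening, strength=None): opening from 0.0 (shut) to 1.0 (fully open); strength is the grip in N (None keeps the last); returns when the fingers have stopped.
- pause(seconds).
- inverse_kinematics(position, orientation): joint angles nearest the present ones, or None.
- state(): the state.
- camera(name): name is "scene" or "side" or "wrist"; returns (picture, depth): 400x640x3 uint8, red, green, blue; 400x640 float32, m along the optical axis (not along the pixel's ray), 0 where there is no reading.
- camera_params(name): a dict with "vertical_fov" (degrees; the focal length in pixels is half the picture's height over the tangent of half this angle, whatever the lens; pixels are square), "cx", "cy" (the principal point, pixels), "R" (3x3) and "t" (3): a world point X has camera coordinates R X + t. Camera axes: x right, y down, z forward; pixel columns grow to the right and rows downward; lengths in m; the calibration is good to about 2 mm. A picture is of the moment at which its call begins: read the wrist's pose just before it. camera_params takes no time and is no camera call; for the wrist camera it gives the pose at the moment of the call.
A pose or a line that the arm cannot do raises PlanningError and nothing moves.
- job_done(): hands the job in; it is judged then, once.
Trained networks look in the newest picture that a camera, given by its name, has taken for a name from the list of things; names that differ only in an ending like _2 or _b are one class to them, and where a whole thing is asked for, a point or a joint stands for the part that bears it (a point fixed in the world has none). Each returns a list of dicts, best first, with "score" (0 to 1); they miss things now and then, are a little off and sometimes report something else, mostly with a low value. They report only what shows in the picture. A call takes as long as a camera call. They do not tell look-alikes from the thing itself.
- spot_in(camera, target): "rect" ([centre column, centre row, width, height] as shares, 0 to 1, of the picture: columns of its width, rows of its height, round what is visible of it).
- place_of(camera, target): "position" ([row, column] as shares, 0 to 1, of the picture: columns of its width, rows of its height: a listed point, or the origin of a listed thing).
The state is a dict: "clock": time; "q": joint angles; "qvel": joint speeds; "joint_torque": joint torques, N m; "ee_pos": TCP position; "ee_rot": TCP orientation; "wrist_force": force on the tool from outside, world axes, zero at the start; "wrist_torque": the same for the moment, N m; "width": opening from 0.0 (shut) to 1.0 (fully open); "grasp_force": force on a finger pad.
Only numpy, scipy, OpenCV 4.12 (cv2) and the standard library are available. Lean on these libraries where they do the work, as an engineer would, in place of code of your own. Each camera call takes 0.05 s, during which the arm holds its last target. There are 200 camera calls.

## Working session

There is one attempt and no reset: what is moved stays moved. The work goes in short steps, each a Python script; the robot and the scene stay as the last script left them, time stands still between calls to the robot, and variables do not carry over. Pictures are saved under pics/ and viewed, at most 10 in all, crops included, and the job is handed in when it is done.

```bash
mkdir -p pics; cat > h.py <<'E'
import numpy as np, cv2
from station import *
from scipy.spatial.transform import Rotation as Ro
def snap(c,fn=None):
    P=camera_params(c); im,d=camera(c)
    if fn: cv2.imwrite('pics/'+fn,im[:,:,::-1])
    return im,d,P
def foc(P): return 200/np.tan(np.radians(P['vertical_fov'])/2)
def world(P,u,v,d):
    f=foc(P); c=np.stack([(u-P['cx'])/f*d,(v-P['cy'])/f*d,d*np.ones_like(u,dtype=float)],-1)
    return (c-np.array(P['t']))@np.array(P['R'])
def onz(P,u,v,z):
    R=np.array(P['R']);C=-R.T@np.array(P['t']); f=foc(P)
    r=R.T@np.array([(u-P['cx'])/f,(v-P['cy'])/f,1]); return C+r*(z-C[2])/r[2]
def pix(P,X):
    c=np.array(P['R'])@np.array(X)+P['t']; f=foc(P); return P['cx']+f*c[0]/c[2],P['cy']+f*c[1]/c[2]
E
python3 - <<'E'
from h import *
Z={'marker':.006,'marker':.038,'cap_end':.044,'stand':0,'edge':.14,'unit':0,'well':.056,'beaker':0,'jar_grp_1':0}
print(state())
for c in('scene','side'):
    im,d,P=snap(c,c+'1.png'); print(c,{k:np.round(v,3).tolist() if not np.isscalar(v) else v for k,v in P.items()})
    for n,z in Z.items():
        for r in place_of(c,n)[:4]:
            v,u=r['position'][0]*400,r['position'][1]*640
            print(n,round(r['score'],2),round(u),round(v),np.round(onz(P,u,v,z),3))
E
```

```text
{'clock': 0.0, 'q': array([-2.02827905e-01,  2.59309240e-01,  1.53605187e+00, -5.23837361e-06,
        1.34798136e+00, -2.02837436e-01]), 'qvel': array([ 0.00121129, -0.00027099, -0.0004276 ,  0.00046545, -0.00035089,
       -0.00238888]), 'joint_torque': array([ 2.41929010e-04, -4.37298238e+01, -2.84004611e+01,  7.19661056e-02,
        4.11791797e-02, -1.14769305e-04]), 'ee_pos': array([5.49486355e-01, 1.11891784e-04, 2.25848380e-01]), 'ee_rot': array([-2.22039811e+00, -2.22042185e+00,  1.51819152e-03]), 'wrist_force': array([-0.81177725,  0.56931321, -1.09316579]), 'wrist_torque': array([ 0.06370262, -0.00663121, -0.00381121]), 'grasp_force': 0.0, 'width': 0.9991050859143209}
scene {'vertical_fov': 45.66566308252804, 'cx': 325.4022557673748, 'cy': 188.97134495965363, 'R': [[0.675, -0.738, -0.011], [-0.455, -0.404, -0.794], [0.582, 0.541, -0.608]], 't': [-0.29, 0.373, 0.771]}
marker 0.62 388 239 [ 0.568 -0.061  0.038]
marker 0.61 374 336 [ 0.348 -0.192  0.038]
marker 0.61 350 216 [0.571 0.05  0.038]
cap_end 0.97 359 361 [ 0.29  -0.206  0.044]
cap_end 0.82 370 252 [ 0.505 -0.061  0.0
[... 448 characters left out ...]
87, 'cx': 315.1639335854098, 'cy': 208.5337694658206, 'R': [[-0.825, -0.565, 0.007], [-0.359, 0.514, -0.779], [0.436, -0.645, -0.627]], 't': [0.51, 0.23, 1.047]}
marker 0.52 424 211 [ 0.36  -0.127  0.038]
marker 0.3 343 203 [ 0.549 -0.032  0.038]
cap_end 0.82 446 214 [ 0.305 -0.139  0.044]
cap_end 0.61 362 202 [ 0.507 -0.06   0.044]
stand 0.61 343 204 [ 0.574 -0.073  0.   ]
edge 0.84 306 152 [ 0.682 -0.049  0.14 ]
edge 0.29 303 224 [0.519 0.193 0.14 ]
unit 0.86 280 317 [0.477 0.338 0.   ]
well 0.77 279 303 [0.472 0.345 0.056]
beaker 0.77 356 264 [0.425 0.109 0.   ]
jar_grp_1 0.98 293 236 [0.607 0.116 0.   ]
jar_grp_1 0.71 302 226 [0.612 0.07  0.   ]
jar_grp_1 0.63 283 248 [0.601 0.165 0.   ]
```

View pics/scene1.png

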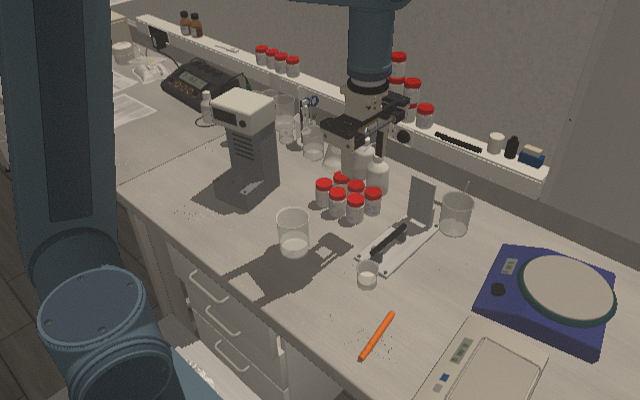

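View pics/side1.png

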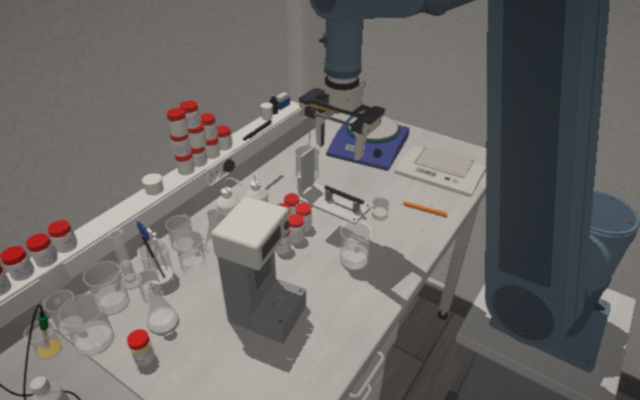

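The black marker on the stand is at scene (388,239) and side (345,198). Three things could be mistaken for it: the orange look-alike at scene (377,336), the dark pen on the ledge at (458,142), and the second detection at (350,216), which is among the jars. I choose the black one on the cradles. The lone beaker is at (293,235) and the unit at (248,150). Next I'll take wrist views for measurement.

```bash
cat > look.py <<'E'
from h import *
import sys,pickle
D=np.array([-2.2214,-2.2214,0])
def look(names,fn,pos):
    movep(pos,D); pause(.3)
    im,d,P=snap('wrist',fn); pickle.dump((im,d,P),open(fn+'.pkl','wb')); print(pos,state()['clock'],np.round(-np.array(P['R']).T@P['t'],3))
    for n,z in names.items():
        for r in place_of('wrist',n)[:3]:
            v,u=r['position'][0]*400,r['position'][1]*640
            print(n,round(r['score'],2),round(u),round(v),np.round(onz(P,u,v,z),4))
if __name__=='__main__':
    look({'marker':.038,'cap_end':.044,'stand':0,'edge':.14},'w1.png',[.54,-.06,.33])
    look({'unit':0,'well':.056,'key_top':.02,'beaker':0,'jar_grp_1':0},'w2.png',[.42,.23,.40])
E
python3 look.py
```

```text
[0.54, -0.06, 0.33] 1.8 [0.54  0.005 0.487]
marker 0.64 341 176 [ 0.567  -0.0629  0.038 ]
cap_end 0.81 298 181 [ 0.5027 -0.0687  0.044 ]
cap_end 0.61 192 248 [ 0.3324 -0.1756  0.044 ]
stand 0.85 337 172 [ 0.5626 -0.0613  0.    ]
edge 0.71 445 189 [ 0.684  -0.0626  0.14  ]
[0.42, 0.23, 0.4] 3.575 [0.42  0.294 0.558]
unit 0.63 353 103 [0.4756 0.3394 0.    ]
unit 0.37 368 320 [ 0.516  -0.0974  0.    ]
well 0.6 358 100 [0.4773 0.34   0.056 ]
key_top 0.29 328 231 [0.4306 0.1085 0.02  ]
beaker 0.73 331 230 [0.4364 0.1024 0.    ]
jar_grp_1 0.67 418 202 [0.6038 0.1592 0.    ]
jar_grp_1 0.67 413 223 [0.5961 0.1171 0.    ]
```

```bash
python3 - <<'E'
import cv2,numpy as np
a=cv2.imread('pics/w1.png')[100:260,240:500]; b=cv2.imread('pics/w2.png')[30:260,260:480]
a=cv2.resize(a,None,fx=2,fy=2,interpolation=2); b=cv2.resize(b,None,fx=1.25,fy=1.25)
c=np.zeros((600,520,3),np.uint8);c[:320]=a; c[320:320+280,:275]=b[:280]
cv2.imwrite('pics/c1.png',c)
E
```

```text
(no output)
```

View pics/c1.png

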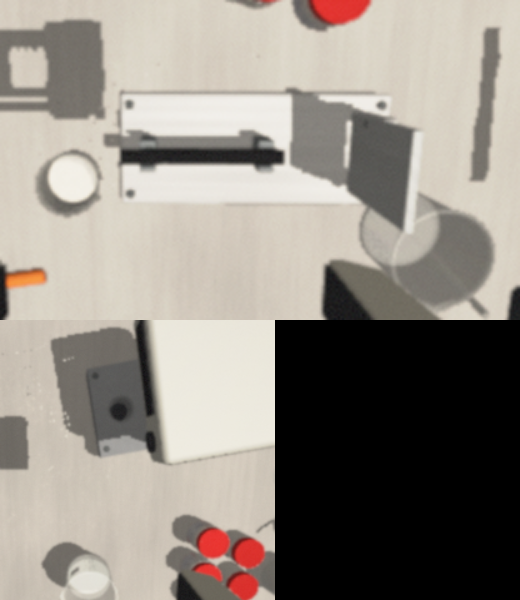

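The crop confirms the black marker on the cradles, at wrist pixels of about u 300–382, v 178. The orange one is lower left and untouched. The well's mouth shows at about (357,102), left of the white head. Now I'll fit the geometry from depth.

```bash
python3 - <<'E'
from h import *
import pickle
vv,uu=np.mgrid[0:400,0:640]
def load(f):
    im,d,P=pickle.load(open(f,'rb')); X=world(P,uu,vv,d); X[d<=0]=np.nan; return im.astype(int),X,P
def rect(p):
    r=cv2.minAreaRect((p*1000).astype(np.float32)); return np.round(r[0],1),np.round(r[1],1),round(r[2],2)
im,X,P=load('w1.png.pkl')
box=(X[...,0]>.44)&(X[...,0]<.72)&(X[...,1]>-.13)&(X[...,1]<0)
m=box&(X[...,2]>.041)&(X[...,2]<.06)&(im.max(2)<60); p=X[m]; print('marker',len(p),rect(p[:,:2]),p[:,2].max())
pl=box&(X[...,2]>.004)&(X[...,2]<.012); print('plate',rect(X[pl][:,:2]))
for lo,hi in((.136,.146),(.1,.134)):
    s=box&(X[...,2]>lo)&(X[...,2]<hi); p=X[s]; print('strip',len(p),rect(p[:,:2]),np.percentile(p[:,2],[5,50,95]))
im,X,P=load('w2.png.pkl')
box=(X[...,0]>.38)&(X[...,0]<.7)&(X[...,1]>.22)&(X[...,1]<.46)
f=box&(X[...,2]>.05)&(X[...,2]<.062); print('foot',rect(X[f][:,:2]),np.median(X[f][:,2]))
f=box&(X[...,2]>.25)&(X[...,2]<.27); print('head',rect(X[f][:,:2]))
f=box&(X[...,2]<.05)&(im.max(2)<50)&(abs(uu-357)<12)&(abs(vv-102)<12); print('well dark',f.sum(),uu[f].mean(),vv[f].mean(),onz(P,uu[f].mean(),vv[f].mean(),.056), np.nanmedian(X[f][:,2]))
# line fits of foot front edge & side
f=box&(X[...,2]>.05)&(X[...,2]<.062);p=X[f]
pts=[(p[abs(p[:,1]-y)<.002][:,0].min(),y) for y in np.arange(.295,.37,.004) if (abs(p[:,1]-y)<.002).any()]
pts=np.array(pts);print('front edge x vs y',np.polyfit(pts[:,1],pts[:,0],1)); print(np.round(pts[::4],3))
E
```

```text
marker 490 (array([565.8, -63.6]), array([116.6,   8.9]), 0.01) 0.0533776822593767
plate (array([584.8, -62. ]), array([108.9, 257.2]), 84.05)
strip 323 (array([685.5, -64.7]), array([ 6.8, 61.4]), 0.58) [0.13697952 0.14001214 0.1414237 ]
strip 518 (array([683. , -64.7]), array([62. ,  5.5]), 85.94) [0.10200679 0.11809009 0.13254716]
foot (array([472.6, 337. ]), array([ 64.3, 110.1]), 9.98) 0.05632283856294766
head (array([524. , 346.2]), array([ 98.5, 123.9]), 9.9)
well dark 133 354.83458646616543 102.66165413533835 [0.47231314 0.3356824  0.056     ] 0.02042333262021845
front edge x vs y [-0.17150955  0.49827444]
[[0.447 0.295]
 [0.446 0.311]
 [0.442 0.327]
 [0.439 0.343]
 [0.437 0.359]]
```

Geometry found:
- **Stand:** yaw 0, marker centre about (0.567, -0.064), edge about (0.682, -0.0645, 0.14).
- **Unit:** yaw 0.173, well about (0.474, 0.337).

Next I'll check IK, then grasp.

```bash
cat >> h.py <<'E'
R0=Ro.from_rotvec([0,np.pi,0])
def pose(G,lean=0,yaw=0):
    R=Ro.from_euler('z',yaw)*Ro.from_euler('y',-lean)*R0
    return np.array(G)+.011*R.as_matrix()[:,2],R.as_rotvec()
E=np.array([.682,-.064,.140]); S=.037
def arc(phi): return E+[-S*np.cos(phi)-.006*np.sin(phi),0,-S*np.sin(phi)+.006*np.cos(phi)]
W=np.array([.474,.337]); YU=.173
E
python3 - <<'E'
from h import *
gx=.583
for n,a in dict(g=([gx,-.064,.044],),up=([gx,-.064,.19],),e=(arc(0),),e6=(arc(1.05),),w=([*W,.092],.6,YU),wu=([W[0]-.0,W[1],.15],.6,YU),wf=([W[0]-.12,W[1]-.02,.15],.6,YU),b=([.43,.103,.12],.6,.17)).items():
    print(n,inverse_kinematics(*pose(*a)))
movep(*pose([gx,-.064,.12])); command_gripper(.5)
move_l(pose([gx,-.064,.044])[0],vel=.1); pause(.2); print(state()['ee_pos'],state()['wrist_force'])
im,d,P=snap('scene','g1.png')
command_gripper(0,40); s=state(); print(s['width'],s['grasp_force'],s['ee_pos'],s['clock'],s['wrist_force'])
E
```

```text
g [-2.99397916e-01  5.14479695e-01  1.67185303e+00 -4.44089210e-16
  9.55259925e-01 -1.87019424e+00]
up [-0.29939792  0.35811282  1.51517113  0.          1.26830871 -1.87019424]
e [-0.27068825  0.49993694  1.4057626   0.          1.23589311 -1.84148458]
e6 [-0.26519735  0.5537758   1.40670157  0.          1.18111528 -1.83599367]
w [ 0.55264919  0.29240424  2.10594953 -0.88179866  0.27453003 -0.38966286]
wu [ 0.55264919  0.1870814   2.04703434 -0.56868577  0.39907666 -0.72045411]
wf [ 0.70781073  0.03226131  2.23265578 -0.72689225  0.44787766 -0.44031876]
b [-0.17923506 -0.06105509  2.43399143  0.78760088  0.2761346  -2.63105726]
[ 0.58354936 -0.06414837  0.03379304] [-1.11216774 -0.10792688  0.18540711]
0.12159492386594174 39.9979966878891 [ 0.58298122 -0.06400537  0.03297902] 8.3917 [0.82491793 1.07128672 0.83963104]
```

```bash
python3 - <<'E'
from h import *
gx=.583
move_l(pose([gx,-.064,.19])[0],vel=.1)
im,d,P=snap('side','l1.png'); s=state(); print(s['width'],s['grasp_force'],s['clock'])
e=arc(0); move_l(pose([e[0],e[1],.19])[0]); move_l(pose([e[0],e[1],e[2]+.004])[0],vel=.05); pause(.2)
s=state(); print(s['ee_pos'],s['wrist_force'],pose([e[0],e[1],e[2]+.004])[0],s['clock'])
snap('side','e0.png'); snap('scene','e0s.png')
a=cv2.imread('pics/e0.png')[90:240,230:430];b=cv2.imread('pics/e0s.png')[100:250,340:540]
cv2.imwrite('pics/e0c.png',cv2.resize(np.hstack([a,b]),None,fx=2,fy=2,interpolation=2))
for lean in(.5,.6,.7):
  for y in(.1,.173,.35,.5): print(lean,y,*[np.round(inverse_kinematics(*pose([*W,z],lean,y)),2) for z in(.092,.15)])
E
```

```text
0.12499568682908672 39.99787509441376 10.05
[ 0.64523677 -0.06406111  0.13941759] [0.27880133 0.77662948 0.87287617] [ 0.645 -0.064  0.139] 11.7667
0.5 0.1 [ 0.55  0.3   2.02 -0.54  0.42 -0.66] [ 0.55  0.21  1.96 -0.41  0.56 -0.81]
0.5 0.173 [ 0.53  0.29  2.03 -0.47  0.38 -0.82] [ 0.53  0.2   1.97 -0.34  0.52 -0.96]
0.5 0.35 [ 0.46  0.27  2.07 -0.17  0.31 -1.31] [ 0.46  0.18  2.   -0.11  0.47 -1.37]
0.5 0.5 [ 0.4   0.26  2.08  0.17  0.3  -1.82] [ 0.4   0.16  2.02  0.11  0.46 -1.76]
0.6 0.1 [ 0.58  0.31  2.08 -0.92  0.34 -0.26] [ 0.58  0.2   2.03 -0.65  0.45 -0.56]
0.6 0.173 [ 0.55  0.29  2.11 -0.88  0.27 -0.39] [ 0.55  0.19  2.05 -0.57  0.4  -0.72]Traceback (most recent call last):
  File "<stdin>", line 11, in <module>
    return _wrapfunc(a, 'round', decimals=decimals, out=out)
    return _wrapit(obj, method, *args, **kwds)
    result = getattr(arr, method)(*args, **kwds)
TypeError: unsupported operand type(s) for *: 'NoneType' and 'float'
```

View pics/e0c.png

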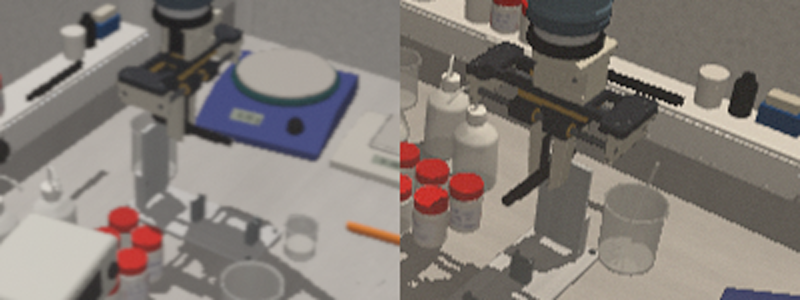

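The marker is held level with its tail just above the strip. Now the soft grip and the turn.

```bash
python3 - <<'E'
from h import *
command_gripper(0,5); print(state()['grasp_force'],state()['clock'])
for a in np.radians([0,8,16,24,32,40,48,55,62]):
    move_l(pose(arc(a))[0],vel=.03); f=state()
    print(round(np.degrees(a)),np.round(f['wrist_force'],1),np.round(f['ee_pos']-pose(arc(a))[0],4))
command_gripper(0,40); pause(.2); s=state(); print(s['width'],s['grasp_force'],s['wrist_force'],s['clock'])
snap('side','t.png'); snap('scene','ts.png')
a=cv2.imread('pics/t.png')[90:240,230:430];b=cv2.imread('pics/ts.png')[100:250,340:540]
cv2.imwrite('pics/tc.png',cv2.resize(np.hstack([a,b]),None,fx=2,fy=2,interpolation=2))
E
```

```text
4.999622628092766 12.0833
0 [ 0.4  0.6 -0.6] [-0.0002  0.0001 -0.0004]
8 [-0.5  0.3 -0.4] [-0.0002  0.0001 -0.0004]
16 [ 0.2  0.5 -0. ] [-0.0002  0.0001 -0.0004]
24 [ 0.1 -0.1  0.7] [-0.0002  0.0001 -0.0003]
32 [-0.6 -0.1 -0.7] [-0.0001  0.     -0.0003]
40 [-0.8  0.1  0.1] [-0.      0.     -0.0003]
48 [0.2 0.6 0. ] [ 0.      0.     -0.0003]
55 [-0.5 -0.1 -1.1] [ 0.0001 -0.     -0.0002]
62 [ 0.3 -1.8 -0. ] [ 0.0001 -0.     -0.0002]
0.12044661816695201 39.99997526407242 [-0.38507686  0.12707579  0.21287453] 15.3333
```

View pics/tc.png

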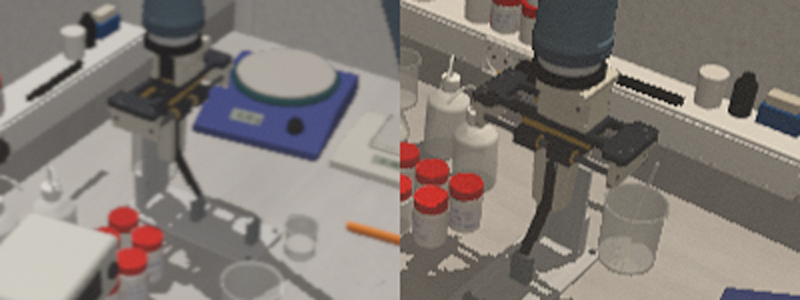

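The marker has turned steeply, cap end down. I'll lift it, carry it to the front of the unit with the hand leaning, and measure its angle.

```bash
cat >> h.py <<'E'
def tri(obs):
    A=[];b=[]
    for P,u,v in obs:
        R=np.array(P['R']);t=np.array(P['t']);f=foc(P)
        for k,(c,x) in enumerate(((P['cx'],u),(P['cy'],v))):
            r=R[k]-(x-c)/f*R[2]; A.append(r); b.append((x-c)/f*t[2]-t[k])
    return np.linalg.lstsq(np.array(A),np.array(b),rcond=None)[0]
du=np.array([np.cos(YU),np.sin(YU)])
E
python3 - <<'E'
from h import *
g=arc(np.radians(62)); move_l(pose([g[0],g[1],.24])[0],vel=.2)
L=.6; G=[*(W-.14*du),.19]
movep(*pose([.45,.10,.26],.3,.1)); movep(*pose(G,L,YU)); pause(.3); s=state(); print(s['ee_pos'],pose(G,L,YU)[0],s['q'],s['clock'])
obs=[]; ims=[]
for c in('side','scene'):
    im,d,P=snap(c,'m_%s.png'%c); rs=place_of(c,'cap_end'); u,v=pix(P,G); ims.append(cv2.resize(im[max(0,int(v)-50):int(v)+75,int(u)-60:int(u)+65,::-1],(400,400),interpolation=2))
    print(c,'G at',u,v,[(round(r['score'],2),round(r['position'][1]*640,1),round(r['position'][0]*400,1)) for r in rs])
    r=min(rs,key=lambda r:np.hypot(r['position'][1]*640-u,r['position'][0]*400-v))
    obs.append((P,r['position'][1]*640,r['position'][0]*400))
X=tri(obs); print('cap',X,'rel G',X-G)
cv2.imwrite('pics/mc.png',np.hstack(ims))
E
```

```text
[0.34304513 0.31347681 0.18119064] [0.34220816 0.3139698  0.18092131] [ 0.73508437 -0.06588347  2.19790281 -0.59665575  0.56720914 -0.56943675] 18.6667
side G at 346.64571737598453 275.9748275320724 [(0.56, 347.1, 301.4)]
scene G at 187.44312447280757 162.66116294981165 [(0.75, 362.7, 360.1), (0.46, 191.6, 190.6)]
cap [0.33123503 0.31070275 0.11956817] rel G [-0.00485478 -0.00219788 -0.07043183]
```

View pics/mc.png

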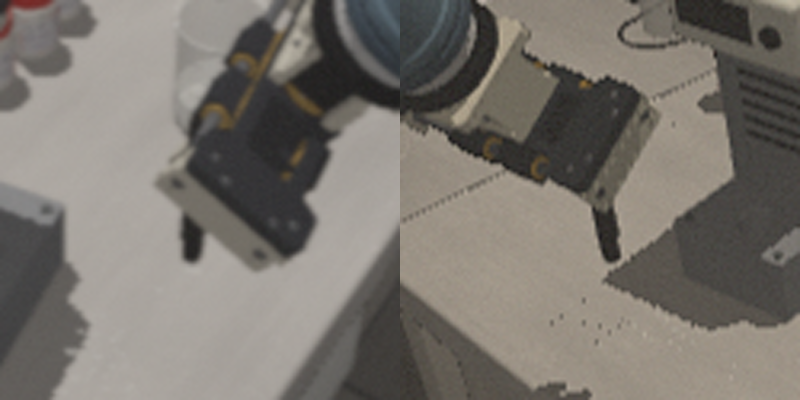

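The marker hangs about upright below the fingers, with the cap end at about side (346,306) and scene (193,193). I'll refine the tilt from the depth points.

```bash
python3 - <<'E'
from h import *
from scipy.optimize import least_squares
G=np.array([*(W-.14*du),.19]); vv,uu=np.mgrid[0:400,0:640]; pts=[]
for c in('side','scene'):
    im,d,P=snap(c); X=world(P,uu,vv,d); r=X-G; a=r[...,:2]@du; b=r[...,:2]@[-du[1],du[0]]
    m=(d>0)&(im.max(2)<70)&(abs(a)<.03)&(abs(b)<.018)&(r[...,2]<-.032)&(r[...,2]>-.09)
    p=np.stack([a[m],b[m],r[...,2][m]],-1); C=-np.array(P['R']).T@P['t']; print(c,m.sum(),'minz',np.sort(p[:,2])[:6],np.median(p,0)); 
    for lo in np.arange(-.085,-.03,.01):
        k=(p[:,2]>lo)&(p[:,2]<=lo+.01); 
        if k.sum(): print(round(lo+.005,3),k.sum(),np.round(p[k].mean(0),4))
    pts.append(p)
f=lambda q,p:np.hypot(p[:,0]-q[0]-q[1]*p[:,2],p[:,1]-q[2]-q[3]*p[:,2])-.006
al=np.vstack(pts); s=least_squares(f,[0,0,0,0],args=(al,),loss='soft_l1',f_scale=.001); q=s.x
print('fit',q,'tilt deg a',np.degrees(q[1]),'b',np.degrees(q[3]),'res',np.abs(s.fun).mean(),'at cap a,b',q[0]-.077*q[1],q[2]-.077*q[3])
E
```

```text
side 57 minz [-0.07501778 -0.07345834 -0.07317418 -0.07300957 -0.07229413 -0.07227699] [-0.00376889  0.00606547 -0.05623511]
-0.08 1 [-0.003   0.0061 -0.075 ]
-0.07 13 [-0.0033  0.0057 -0.0698]
-0.06 16 [-0.0048  0.0062 -0.0602]
-0.05 22 [-0.0035  0.0062 -0.0498]
-0.04 5 [-0.0016  0.0058 -0.0425]
scene 90 minz [-0.07749463 -0.07663778 -0.07634539 -0.07580395 -0.07519637 -0.07397554] [-0.00658129 -0.0039608  -0.0538892 ]
-0.08 5 [-0.0058 -0.0033 -0.0763]
-0.07 17 [-0.0065 -0.0027 -0.0698]
-0.06 19 [-0.0058 -0.0035 -0.0599]
-0.05 25 [-0.006  -0.0038 -0.0498]
-0.04 20 [-0.0055 -0.0043 -0.0399]
-0.03 4 [-0.0073 -0.0033 -0.0337]
fit [-0.00325431 -0.00261134 -0.00141992 -0.03152205] tilt deg a -0.14961874620190765 b -1.8060805492490206 res 0.000970487146341892 at cap a,b -0.0030532396715463824 0.0010072825229861082
```

The marker is upright to within 2° at lean 0.6. Relative to the grasp point, the cap axis is 3 mm back and the cap end is about 76 mm below. Now I'll enter under the head and push.

```bash
python3 - <<'E'
from h import *
W=np.array([.474,.337]); b=np.array([-du[1],du[0]])
def go(a,z,lean,vel): 
    p,r=pose([*(W+a*du-.0007*b),z],lean,YU); move_l(p,r,vel)
for a,z,l,v in((-.12,.146,.65,.15),(-.0008,.146,.65,.1),(-.0008,.127,.65,.05)):
    go(a,z,l,v); s=state(); print(a,z,np.round(s['wrist_force'],1),np.round(s['wrist_torque'],2),s['clock'])
    if z==.146 and a>-.1:
        im,d,P=snap('side'); c=cv2.resize(im[220:345,200:400,::-1],None,fx=3,fy=3,interpolation=2); cv2.imwrite('pics/in.png',c)
E
```

```text
-0.12 0.146 [-0.  -0.4  0.3] [0.1  0.23 0.03] 19.4667
-0.0008 0.146 [ 0.8 -0.4 -0.3] [ 0.08  0.25 -0.  ] 20.8083
-0.0008 0.127 [ 0.  -0.1 -0.1] [ 0.1   0.24 -0.01] 21.3917
```

View pics/in.png

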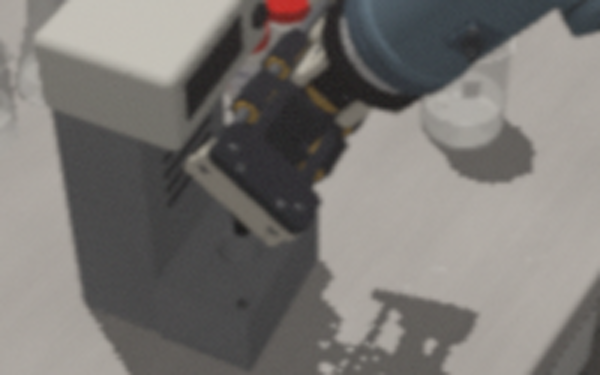

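The cap end is at crop (240,230), directly over the well mouth at (233,247), with the hand clear of the head. There was no contact while moving in, so I'll push.

```bash
python3 - <<'E'
from h import *
W=np.array([.474,.337]); b=np.array([-du[1],du[0]])
def go(a,z,lean,vel): 
    p,r=pose([*(W+a*du-.0007*b),z],lean,YU); move_l(p,r,vel); pause(.1)
    s=state(); F=np.mean([state()['wrist_force'] for _ in range(3)],0); print(round(z,4),np.round(s['wrist_force'],1),np.round(s['wrist_torque'],2),np.round(s['ee_pos']-p,4),round(s['clock'],2)); return s['wrist_force']
go(.001,.112,.62,.05); go(.003,.0985,.6,.05)
z=.0985
while z>.0845:
    z-=.001; F=go(.003,z,.6,.02)
    if F[2]>12: break
print(state()['width'],state()['q'])
E
```

```text
0.112 [-1.5  0.2 -0.1] [ 0.07  0.29 -0.01] [ 0.     -0.      0.0001] 21.95
0.0985 [ 0.1 -1.7  0.4] [0.08 0.2  0.02] [ 0.     -0.     -0.0001] 22.48
0.0975 [ 0.6  0.6 -0.8] [ 0.03  0.28 -0.03] [-0.0001  0.      0.0001] 22.82
0.0965 [0.1 0.7 1.9] [0.11 0.1  0.03] [0.0002 0.0001 0.0003] 23.18
0.0955 [ 0.2 -0.8  2.6] [0.12 0.05 0.01] [0.0002 0.0001 0.0002] 23.52
0.0945 [1.1 0.7 3.1] [ 0.19 -0.05 -0.  ] [0.0001 0.0001 0.0001] 23.88
0.0935 [1.5 0.5 3.5] [ 0.16 -0.12  0.03] [0.0001 0.0001 0.0001] 24.23
0.0925 [-0.4  0.2  3.7] [ 0.26 -0.15  0.04] [0.0001 0.0001 0.0001] 24.57
0.0915 [0.1 0.6 5. ] [ 0.23 -0.25  0.04] [0.0001 0.0001 0.0001] 24.93
0.0905 [0.6 0.8 6.5] [ 0.2  -0.29  0.03] [0.0002 0.0002 0.0004] 25.27
0.0895 [-2.9 -1.2 12.3] [ 0.02 -0.36 -0.07] [0.0007 0.0003 0.0013] 25.62
0.11986203543354901 [ 0.54828848  0.29856452  2.10267253 -0.89364448  0.26915258 -0.38115862]
```

The key reached its hard stop: force rose from 6.5 to 12 N after 6 mm of travel. I'll withdraw and move above the beaker.

```bash
python3 - <<'E'
from h import *
W=np.array([.474,.337]); b=np.array([-du[1],du[0]])
def go(a,z,lean,vel): 
    p,r=pose([*(W+a*du-.0007*b),z],lean,YU); move_l(p,r,vel)
go(.003,.11,.6,.08); go(0,.127,.65,.08); go(-.0008,.15,.65,.08); go(-.14,.16,.65,.15); go(-.14,.22,.6,.15)
B=np.array([.431,.103]); yb=-.2
for l in(.4,.5): print(l,[np.round(inverse_kinematics(*pose([*B,z],l,yb)),2) for z in(.22,.1)])
movep(*pose([B[0],B[1],.23],.45,yb)); pause(.3)
obs=[];ims=[]
for c in('side','scene'):
    im,d,P=snap(c); rs=place_of(c,'beaker'); u,v=pix(P,[*B,.05]); ims.append(cv2.resize(im[int(v)-75:int(v)+50,int(u)-60:int(u)+65,::-1],(400,400),interpolation=2))
    for r in rs[:3]: print(c,round(r['score'],2),np.round(onz(P,r['position'][1]*640,r['position'][0]*400,0),3))
    ring=[pix(P,[B[0]+.0365*np.cos(t),B[1]+.0365*np.sin(t),z]) for z in(.0,.099) for t in np.linspace(0,6.28,40)]
    for x,y in ring: cv2.circle(ims[-1],(int((x-int(u)+60)*3.2),int((y-int(v)+75)*3.2)),1,(0,0,255),-1)
cv2.imwrite('pics/b.png',np.hstack(ims)); s=state(); print(s['clock'],s['width'],s['grasp_force'])
E
```

```text
0.4 [array([ 0.06, -0.13,  2.07, -0.14,  0.82, -1.23]), array([ 0.06,  0.07,  2.25, -0.24,  0.44, -1.11])]
0.5 [array([ 0.09, -0.17,  2.14, -0.22,  0.69, -1.14]), array([ 0.09,  0.05,  2.33, -0.47,  0.31, -0.86])]
side 0.93 [0.431 0.106 0.   ]
scene 0.78 [0.43  0.096 0.   ]
29.8917 0.1239912966407073 40.000124126672745
```

View pics/b.png

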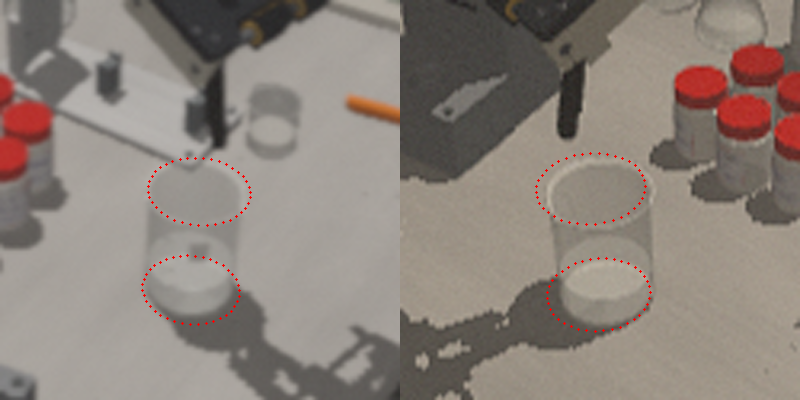

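Overlaying the model on the pictures shows the rim centre about 5 mm further in +x, near (0.4355, 0.1025). The marker hangs over it. Lowering and releasing.

```bash
python3 - <<'E'
from h import *
B=np.array([.4355,.1025]); yb=-.2; d2=np.array([np.cos(yb),np.sin(yb)]); L=.45
def go(z,v): 
    p,r=pose([*(B-.003*d2),z],L,yb); move_l(p,r,v); s=state(); print(z,np.round(s['wrist_force'],1),round(s['clock'],2))
go(.225,.1); go(.14,.12); go(.115,.05); go(.100,.04); pause(.2); print(state()['wrist_force'])
command_gripper(.18,10); pause(.8); print(state()['width'],state()['wrist_force'])
go(.13,.04); go(.19,.08); p,r=pose([*(B-.06*d2),.26],L,yb); move_l(p,r,.15); command_gripper(.5); pause(.5)
ims=[]
for c in('side','scene'):
    im,d,P=snap(c); u,v=pix(P,[*B,.05]); ims.append(cv2.resize(im[int(v)-75:int(v)+50,int(u)-60:int(u)+65,::-1],(400,400),interpolation=2))
cv2.imwrite('pics/f.png',np.hstack(ims)); print(state()['clock'])
E
```

```text
0.225 [ 0.5 -0.1 -0.6] 30.14
0.14 [ 0.6  0.  -0.4] 31.0
0.115 [-0.7 -0.2 -0.4] 31.65
0.1 [ 1.7 -0.2  1.3] 32.17
[-0.68614576  0.05471282 -0.85322311]
0.175804318062084 [ 0.24027458  0.44722346 -0.69834959]
0.13 [ 0.3 -0.3  0.5] 34.43
0.19 [-0.  -0.3 -0.6] 35.33
37.375
```

View pics/f.png

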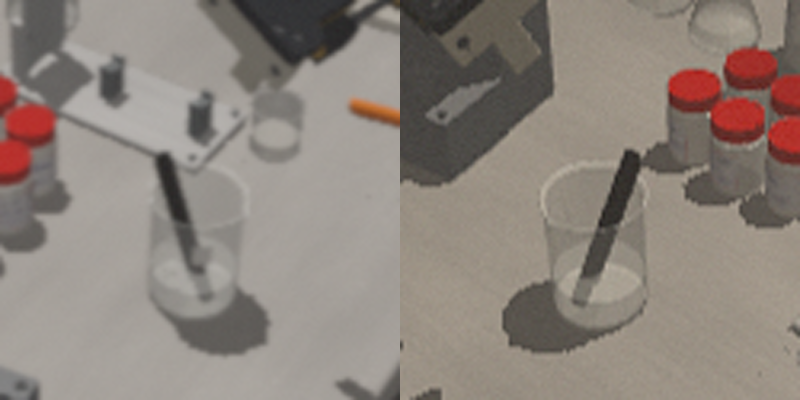

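The marker stands cap end down in the upright beaker, tail leaning on the rim at scene crop (632,155). The jars haven't moved and the gripper is clear, so I'm handing in.

```bash
python3 -c "
from station import *
print(job_done())"
```

```text
the job is handed in; nothing more can be done
None
```

The key was pushed fully down to its stop with the cap end, the marker now stands cap end down in the upright beaker with the jars unmoved, and the job was handed in at about 37 s.

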